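Refit the spring-ended idler roller of a bench bottle roller

TASK

The front roller of the bottle roller was taken out for cleaning: put it back, its sprung pin in the cup of the tall housing and its stub fully home in the cup of the low end plate, and let go. Press the pin into the housing's groove until the other end clears the low plate, bring the roller down level to the cups and ease the spring off gently. Never drive the spring solid or force the roller against the machine, and leave the other things on the bench where they are.

Things in the scene. Friction and masses are not known exactly. Their poses are not given: they have to be found in the camera images.
- bottle_roller: Bottle roller fixed on the bench: white base 168x316 mm, on it a sliding deck with tall housing, low end plate and rear roller. Origin: bench top, under the middle of the roller gap, midway between the roller axes; x from the empty front place to the rear roller, y along the rollers from tall housing to low end plate, z up. Roller axes: z=78 mm, empty x=-42.5, rear (30 mm thick) x=+42.5.
- deck_middle (a point): Point of the BASE on the empty axis (x -42.5, y 0, z 78 mm; axes of the base). The deck (housing, plate, cups, rear roller as one) shuttles along y in use and was stopped, locked, up to 18 mm either side of middle; no pose tells where, so feel for it. The y values below are for mid-stroke and shift together with the deck. Deck floor under the roller: z=41 mm.
- groove_middle (a point): Point of the base where, at mid-stroke, the empty axis meets the groove floor (y=-84.5 mm). Housing face y=-81.5, top z=118 mm. In the face, centred on the axis, a steel groove 12 mm wide, 3 mm deep, open at the top (z=116), closed below at z=72.5; at its foot, on the axis, the pin cup: hole 10.4 mm wide, 3.5 mm deeper than the groove floor. Shifts with the deck, unlike this point.
- plate_middle (a point): Point of the base where, at mid-stroke, the empty axis meets the low end plate's face (y=+70 mm): plate 12 mm thick, top z=88 mm; on the axis the stub cup, a hole 12 mm wide, 9 mm deep. Home: the roller's hub stands against this face, stub wholly in its cup, pin pushed in 4 mm. The plate shifts with the deck, unlike this point.
- roller: Loose roller lying on the bench, about 0.2 kg: black rubber barrel 30 mm thick, 136 mm long, 16 mm wide steel hubs (140 mm over them). Origin: middle of its axis, 15 mm up; y axis from spring pin to stub. More than 30 N between it and the machine (spring solid, jammed) does damage.
- pin_end (a point): Hub face, on the axis, at the roller's spring-pin end (70 mm from its middle). The pin, 8 mm thick, round slippery nose, stands out 22 mm and slides in up to 18 mm against a spring: 3 N at first, 0.8 N/mm more, 17.4 N at 18 mm, then solid. Sliding level down the groove, the stub clears the end plate once the pin is in 13.5 mm (13.8 N).
- stub_end (a point): Hub face, on the axis, at the roller's other end (70 mm from its middle), with a fixed steel stub 10 mm thick and 6 mm long with a bevelled tip.
- wash_bottle: Bystander: plastic wash bottle with a bent spout, 68 x 113 x 196 mm; origin at its underside.
- amber_bottle: Bystander: brown glass screw-cap bottle, 94 mm wide, 229 mm high; origin at its underside.
- timer: Bystander: flat bench timer with three keys, 64 x 68 x 19 mm; origin at its underside.
- beaker: Bystander: small empty glass beaker, 46 mm wide, 56 mm high; origin at its underside.
- petri_dish: Bystander: covered petri dish, 93 mm wide, 16 mm high; origin at its underside.
- flask: Bystander: small conical glass flask, 61 mm wide, 104 mm high; origin at its underside.
- slide_box: Bystander: small carton of slides, 53 x 77 x 22 mm; origin at its underside.

How it is judged:
By the outcome, as a careful person would: the job done as asked, in the order asked, and still so for the second after the job is handed in, with the robot touching nothing.
It also fails if it takes over 64 s, if anything falls off the work surface, if the arm or the gripper's body presses on something with over 40 N, if the wrist force passes 120 N, or if a joint passes its speed limit or range.

ROBOT

A 6-joint arm with a two-finger parallel gripper is mounted at the origin on a cart in front of the work surface, level with it; the furniture and walls round the work are solid. World frame = base frame: x ahead of the robot, y to its left, z up, the work surface at z = 0. Lengths are in m, angles in rad, forces in N, time in s.
With the tool pointing down it reaches from about 0.275 to 0.775 m from the base axis. Payload 14.6 kg.
Tool frame: the origin (TCP) lies on the centre line of the jaws, within the pads' length; the fingertips stand 22 mm ahead of it and the grasp point (between the pads) lies 3 mm ahead of it; z points along the fingers, y is the direction in which the jaws open and shut (so a half turn about z gives the same grasp; the last joint's range is limited). The gripper opens to 85 mm and grips with 20 to 120 N. Pads are 22 mm wide; open, the fingers measure 114 mm over their backs; the gripper's body (76 mm by 85 mm) begins 54 mm behind the grasp point. The pads swing forward as they close: fully open they stand 13 mm farther back than shut.
Start: joints at [-1.457, 0.263, -0.048, 1.259, 0, 1.415], TCP at [0.139, -0.506, 0.253] pointing down, gripper open.
Joint ranges: [-2.65, 2.65], [-0.89, 1.7], [-1.18, 1.37], [-2.13, 2.11], [-1.35, 1.29], [-3.14, 3.14]. Speed limits (rad/s): [1.89, 1.89, 2.57, 2.79, 3.14, 3.14].

INTERFACE

Orientations are given as a rotation vector (axis times angle).
In Python, from rig import robot gives the robot as it stands. The module is installed in compiled form; this text tells all that it offers.
- The arm moves only by the shell command python3 -m inch 'ROWS'. ROWS is JSON, a list of rows, each an object of numbers: "claw": the finger opening in m, from 0 to 0.0854; "dx", "dy", "dz": the shift along the tool's x, y, z in m; "ax", "ay", "az": the turn, a rotation vector about the tool's x, y, z in degrees. A call has exactly 8 rows; each row is the pose to reach, as a shift and turn from the pose measured when the call began, along the tool's axes at that moment; what a row does not reach only later rows make up. A row lasts 1/10 s, in which the tool goes at most 50 mm and 8.59 degrees, less where a joint would pass 70% of its speed; a pose out of reach is approached as far as the arm can. A call with a gripper value outside its range is refused whole. The fingers move at their own pace and stop on an object; the grip force is fixed at half the most. Time passes only in rows, so rows that repeat a pose let the fingers close, or fill a call up. It gives the time, the measured TCP pose, the force and the opening at its end, in the units of the state.
- robot.observe(): the state, without advancing time (a new reading comes with each control period).
- robot.capture(name): name is "scene" or "top"; returns (picture, depth): 384x512x3 uint8, blue, green, red; 384x512 float32, m along the optical axis (not along the pixel's ray), 0 where there is no reading.
- robot.camera_params(name): a dict with "fx", "fy", "cx", "cy" (pixels), "rvec" (rotation vector, rad) and "tvec" (3), from world to camera coordinates, as OpenCV has them. Camera axes: x right, y down, z forward; pixel columns grow to the right and rows downward; lengths in m; the calibration is good to about 2 mm. A picture is of the moment at which its call begins. camera_params takes no time and is no camera call.
- robot.finish_job(): hands the job in, once; it reports no verdict.
Trained networks look in the newest picture that a camera, given by its name, has taken for a name from the list of things; names that differ only in an ending like _2 or _b are one class to them, and where a whole thing is asked for, a point or a joint stands for the part that bears it (a point fixed in the world has none). Each returns a list of dicts, best first, with "score" (0 to 1); they miss things now and then, are a little off and sometimes report something else, mostly with a low value. They report only what shows in the picture. A call takes as long as a camera call.
- robot.regions_of(query, camera): "region" (384x512 bool, what is visible of it) and "extent" ([left, top, width, height] in pixels, round what is visible of it).
- robot.place_of(query, camera): "pixel" ([column, row] in pixels: a listed point, or the origin of a listed thing).
The state is a dict: "t": time; "joint_pos": joint angles; "qvel": joint speeds; "joint_efforts": joint torques, N m; "eef_pos": TCP position; "tool_rot": TCP orientation; "force": force on the tool from outside, world axes, zero at the start; "moment": the same for the moment, N m; "opening": finger opening in m.
Only numpy, scipy, OpenCV 4.12 (cv2) and the standard library are available. Lean on these libraries where they do the work, as an engineer would, in place of code of your own. Each camera call takes 0.05 s, during which the arm holds its last target. There are 200 camera calls.

## Working session

There is one attempt and no reset: what is moved stays moved. The work goes in short steps, Python scripts to look and compute and a shell command to move; the robot and the scene stay as the last step left them, time stands still between calls to the robot, and variables do not carry over. Pictures are saved under pics/ and viewed, about 8 in all and at most 12, crops included, and the job is handed in when it is done.

```bash
mkdir -p pics
cat > h.py <<'E'
import numpy as np,cv2
from rig import robot
from scipy.spatial.transform import Rotation as R
def cam(n):
    p=robot.camera_params(n);M=R.from_rotvec(np.ravel(p['rvec'])).as_matrix();return p,M,np.ravel(p['tvec'])
def back(n,uv,d):
    p,M,t=cam(n);uv=np.atleast_2d(uv);d=np.ravel(d)
    c=np.stack([(uv[:,0]-p['cx'])/p['fx']*d,(uv[:,1]-p['cy'])/p['fy']*d,d],1);return (c-t)@M
def plane(n,uv,z):
    p,M,t=cam(n);uv=np.atleast_2d(uv)
    r=np.stack([(uv[:,0]-p['cx'])/p['fx'],(uv[:,1]-p['cy'])/p['fy'],np.ones(len(uv))],1)@M
    o=-M.T@t;return o+r*((z-o[2])/r[:,2])[:,None]
def proj(n,P):
    p,M,t=cam(n);c=np.atleast_2d(P)@M.T+t;return np.stack([c[:,0]/c[:,2]*p['fx']+p['cx'],c[:,1]/c[:,2]*p['fy']+p['cy']],1)
E
python3 - <<'E'
from h import *
np.set_printoptions(precision=4,suppress=True)
for n in('scene','top'):
    im,d=robot.capture(n);cv2.imwrite(f'pics/{n}0.png',im);np.save(f'{n}0.npy',d)
    p,M,t=cam(n);print(n,p['fx'],-M.T@t,M[2])
    for q,z in(('roller',.015),('pin_end',.015),('stub_end',.015),('bottle_roller',0),('deck_middle',.078),('groove_middle',.078),('plate_middle',.078)):
        for r in robot.place_of(q,n)[:2]:print(q,round(r['score'],2),np.round(r['pixel'],1),plane(n,r['pixel'],z)[0])
s=robot.observe();print(s)
E
```

```text
scene 355.52632260604094 [-0.2036  0.9034  0.7882] [ 0.5289 -0.6677 -0.5239]
roller 0.65 [248.6 217.5] [0.477 0.053 0.015]
pin_end 0.66 [256.7 211.5] [0.477  0.0028 0.015 ]
stub_end 0.55 [235.1 230.9] [0.4642 0.1467 0.015 ]
bottle_roller 0.61 [278.4 183.5] [ 0.5467 -0.2485  0.    ]
deck_middle 0.97 [289.9 171.1] [ 0.4932 -0.2517  0.078 ]
groove_middle 0.56 [293.8 166.8] [ 0.5014 -0.2957  0.078 ]
plate_middle 0.98 [279.9 181.7] [ 0.4759 -0.1502  0.078 ]
plate_middle 0.52 [290.9 159.3] [ 0.5513 -0.3507  0.078 ]
top 371.840512022664 [0.3745 0.0101 1.6182] [ 0.083   0.0051 -0.9965]
roller 0.7 [243.6 197.9] [0.4698 0.0722 0.015 ]
pin_end 0.68 [256.8 196.7] [0.4764 0.0153 0.015 ]
pin_end 0.46 [313.6 185.7] [ 0.5301 -0.2293  0.015 ]
stub_end 0.47 [231.5 200.8] [0.456 0.124 0.015]
bottle_roller 0.94 [310.5 183.3] [ 0.5418 -0.2179  0.    ]
deck_middle 0.57 [317.4 191.7] [ 0.4993 -0.2359  0.078 ]
deck_middle 0.42 [282.2 218.3] [ 0.3857 -0.0919  0.078 ]
groove_middle 0.82 [334.  193.4] [ 0.4939 -0.3049  0.078 ]
plate_middle 0.77 [300.3 195.8] [ 0.4806 -0.1652  0.078 ]
plate_middle 0.67 [372.5 167.9] [ 0.6045 -0.4646  0.078 ]
{'t': 0.8, 'joint_pos': array([-1.4573,  0.2631, -0.0483,  1.2594,  0.    ,  1.4155]), 'qvel': array([-0.0021,  0.0006,  0.0002, -0.    ,  0.0015,  0.0005]), 'joint_efforts': array([ -0.0042, -63.7387,  38.4764,   0.0009,  -0.0004,   0.    ]), 'eef_pos': array([ 0.1394, -0.5061,  0.2533]), 'tool_rot': array([-3.1132, -0.421 , -0.    ]), 'force': array([ 0.7473, -0.2932, -0.2361]), 'moment': array([-0.0083,  0.0077, -0.0142]), 'opening': 0.08541854847712989}
```

Run:
```python
import cv2
a=cv2.imread('pics/scene0.png');b=cv2.imread('pics/top0.png')
cv2.imwrite('pics/v1.png',cv2.resize(a[110:290,170:370],None,fx=4,fy=4)[:600,:800]) 
cv2.imwrite('pics/v2.png',cv2.resize(b[110:260,180:380],None,fx=4,fy=4,interpolation=cv2.INTER_CUBIC))
```

```text
(no output)
```

View pics/v2.png

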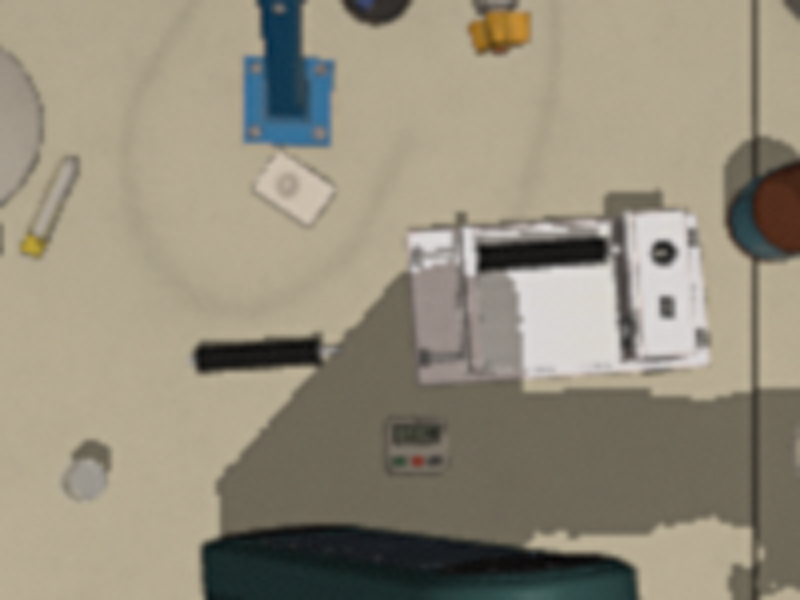

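View pics/v1.png

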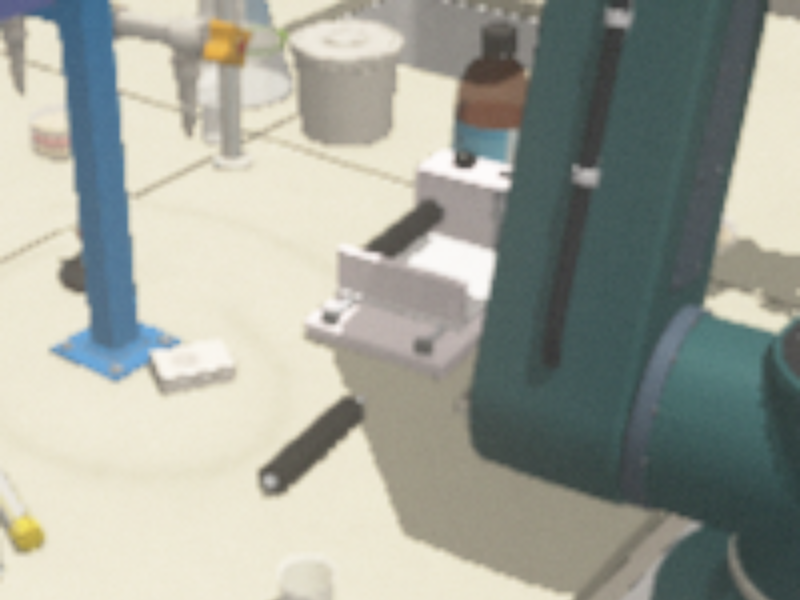

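v2 shows the roller, with barrel from crop (195,357) to (320,350) and its pin at the right (-y). The machine has its housing at the right (-y) and plate at the left, so the roller's direction already matches. v1 shows the same from the side, and a blue stand stands beside it at crop (100,350).

```bash
cat > m.py <<'E'
from h import *
np.set_printoptions(precision=4,suppress=True)
def pca(P):
    m=P.mean(0);w,v=np.linalg.eigh(np.cov((P-m).T));a=v[:,1];a*=np.sign(a[1]);s=(P-m)@a
    return m,np.degrees(np.arctan2(-a[0],a[1])),m+a*(np.percentile(s,99.5)+np.percentile(s,.5))/2,np.ptp(s),np.sqrt(w)
for n in('top','scene'):
    im=cv2.imread(f'pics/{n}0.png');d=np.load(f'{n}0.npy')
    v,u=np.mgrid[:384,:512];P=back(n,np.stack([u.ravel(),v.ravel()],1),d.ravel());Pi=P.reshape(384,512,3)
    g=im.max(2)
    for nm,c,z in(('loose',(.47,.07),.015),('rear',(.58,-.23),.078)):
        Q=plane(n,np.stack([u.ravel(),v.ravel()],1),z+.006)
        k=(np.abs(Q[:,0]-c[0])<.045)&(np.abs(Q[:,1]-c[1])<.13)&(g.ravel()<75)&(d.ravel()>0)
        msk=k.reshape(384,512).astype('uint8');nn,l,st,_=cv2.connectedComponentsWithStats(msk)
        j=1+np.argmax(st[1:,4]);k=(l==j).ravel()
        print(n,nm,k.sum(),*pca(Q[k][:,:2]),'z med',np.median(P[k][:,2]))
    # machine heights
    reg=(np.abs(P[:,0]-.54)<.13)&(np.abs(P[:,1]+.23)<.2)
    h=np.histogram(P[reg][:,2],bins=np.arange(-.01,.14,.004));print(dict(zip(np.round(h[1],3),h[0])))
    for nm,a,b in(('housing',.110,.126),('plate',.082,.092),('deck',.036,.046)):
        k=reg&(P[:,2]>a)&(P[:,2]<b)&(g.ravel()>110);X=P[k][:,:2].astype('float32')
        if len(X)>5:
            print(n,nm,len(X),X.mean(0),np.median(P[k][:,2]),cv2.minAreaRect(X))
E
python3 m.py
```

```text
top loose 190 [0.4684 0.0706] 4.857940945522429 [0.4685 0.0701] 0.13033357513687255 [0.0076 0.0386] z med 0.028256746749159234
top rear 193 [ 0.5769 -0.2238] 5.538021165925153 [ 0.5771 -0.2259] 0.1304653447703234 [0.0074 0.038 ] z med 0.0908179792195979
{np.float64(-0.01): np.int64(105), np.float64(-0.006): np.int64(551), np.float64(-0.002): np.int64(1083), np.float64(0.002): np.int64(658), np.float64(0.006): np.int64(141), np.float64(0.01): np.int64(13), np.float64(0.014): np.int64(10), np.float64(0.018): np.int64(117), np.float64(0.022): np.int64(225), np.float64(0.026): np.int64(243), np.float64(0.03): np.int64(123), np.float64(0.034): np.int64(220), np.float64(0.038): np.int64(453), np.float64(0.042): np.int64(315), np.float64(0.046): np.int64(72), np.float64(0.05): np.int64(16), np.float64(0.054): np.int64(11), np.float64(0.058): np.int64(11), np.float64(0.062): np.int64(12), np.float64(0.066): np.int64(7), np.float64(0.07): np.int64(20), np.float64(0.074): np.int64(13), np.float64(0.078): np.int64(29), np.float64(0.082): np.int64(70), np.float64(0.086): np.int64(131), np.float6
[... 453 characters left out ...]
994995, -0.3407142162322998), (0.14783214032649994, 0.06391299515962601), 5.476865291595459)
top plate 115 [ 0.5334 -0.1692] 0.0869850254574376 ((0.561512291431427, -0.19112542271614075), (0.11843283474445343, 0.19561375677585602), 41.17765808105469)
top deck 889 [ 0.5236 -0.2383] 0.040871071040926264 ((0.5345514416694641, -0.2508169710636139), (0.1530456691980362, 0.30345988273620605), 5.129515647888184)Traceback (most recent call last):
  File "m.py", line 14, in <module>
    j=1+np.argmax(st[1:,4]);k=(l==j).ravel()
        ~~~~~~~~~^^^^^^^^^^
    return _wrapfunc(a, 'argmax', axis=axis, out=out, **kwds)
    return bound(*args, **kwds)
ValueError: attempt to get argmax of an empty sequence
```

```bash
cat >> h.py <<'E'
def go(pos,psi,R0=None,p0=None):
    """tool y along (cos psi, sin psi), z down; prints shift in tool axes"""
    s=robot.observe();R0=R.from_rotvec(s['tool_rot']).as_matrix();p0=s['eef_pos']
    y=np.array([np.cos(psi),np.sin(psi),0]);z=np.array([0,0,-1.]);T=np.stack([np.cross(y,z),y,z],1)
    d=R0.T@(np.array(pos)-p0);a=np.degrees(R.from_matrix(R0.T@T).as_rotvec())
    print('shift mm',np.round(d*1000,1),'turn',np.round(a,2),'now',np.round(p0,4),'f',np.round(s['force'],1),'op',round(s['opening'],4),'t',s['t'])
E
python3 - <<'E'
from h import *
for n in('top','scene'):
    d=np.load(f'{n}0.npy');v,u=np.mgrid[:384,:512];uv=np.stack([u.ravel(),v.ravel()],1);P=back(n,uv,d.ravel());P=P[d.ravel()>0]
    k=(P[:,2]>.13)&(P[:,0]>.3)&(P[:,0]<.8)&(P[:,1]>-.45)&(P[:,1]<.4)
    G={}
    for p in P[k]:
        G.setdefault((round(p[0]/.05)*.05,round(p[1]/.05)*.05),[]).append(p[2])
    print(n,[(round(a,2),round(b,2),len(z),round(min(z),2),round(max(z),2)) for (a,b),z in sorted(G.items()) if len(z)>3])
go((.469,.070,.2),np.radians(4.9))
E
```

```text
top [(0.3, -0.2, 9, np.float64(0.73), np.float64(0.75)), (0.3, -0.15, 177, np.float64(0.53), np.float64(0.79)), (0.3, -0.1, 240, np.float64(0.39), np.float64(0.79)), (0.3, -0.05, 11, np.float64(0.54), np.float64(0.75)), (0.55, -0.35, 6, np.float64(0.13), np.float64(0.14)), (0.6, -0.45, 65, np.float64(0.13), np.float64(0.19)), (0.6, -0.35, 8, np.float64(0.13), np.float64(0.14)), (0.65, -0.45, 51, np.float64(0.13), np.float64(0.19)), (0.65, 0.35, 67, np.float64(0.14), np.float64(0.32)), (0.65, 0.4, 54, np.float64(0.14), np.float64(0.32)), (0.7, 0.35, 69, np.float64(0.27), np.float64(0.29)), (0.7, 0.4, 98, np.float64(0.28), np.float64(0.3)), (0.75, -0.45, 90, np.float64(0.37), np.float64(0.87)), (0.75, -0.4, 691, np.float64(0.37), np.float64(0.87)), (0.75, -0.35, 704, np.float64(0.37), np.float64(0.87)), (0.75, -0.3, 682, np.float64(0.37), np.float64(0.87)), (0.75, -0.25, 695, np.float64(0.37), np.float64(0.87)), (0.75, -0.2, 708, np.float64(0.28), np.float64(0.87)), (0.75, -0.15, 818, np.float64(0.26), np.float64(0.87)), (0.75, -0.1, 691, np.float64(0.37), np.float64(0.87)), (0.75, -0.
[... 3150 characters left out ...]
8, -0.15, 106, np.float64(0.19), np.float64(0.54)), (0.8, -0.1, 29, np.float64(0.39), np.float64(0.54)), (0.8, -0.05, 37, np.float64(0.37), np.float64(0.54)), (0.8, 0.05, 32, np.float64(0.35), np.float64(0.54)), (0.8, 0.1, 37, np.float64(0.37), np.float64(0.54)), (0.8, 0.15, 58, np.float64(0.37), np.float64(0.54)), (0.8, 0.2, 60, np.float64(0.38), np.float64(0.54)), (0.8, 0.25, 60, np.float64(0.37), np.float64(0.54)), (0.8, 0.3, 61, np.float64(0.37), np.float64(0.54)), (0.8, 0.35, 70, np.float64(0.37), np.float64(0.54)), (0.8, 0.4, 30, np.float64(0.37), np.float64(0.54))]
shift mm [ 470.7 -467.9   53.3] turn [ -0.   -0.  -79.5] now [ 0.1394 -0.5061  0.2533] f [ 0.7 -0.3 -0.2] op 0.0854 t 0.8
```

```bash
A='{"dx":0.235,"dy":-0.234,"dz":0,"az":-40}'; python3 -m inch '[{"dx":0.05,"dy":-0.05,"dz":0,"az":-8},{"dx":0.08,"dy":-0.08,"dz":0,"az":-16},{"dx":0.12,"dy":-0.12,"dz":0,"az":-24},{"dx":0.16,"dy":-0.16,"dz":0,"az":-32},{"dx":0.2,"dy":-0.2,"dz":0,"az":-40},{"dx":0.24,"dy":-0.24,"dz":0,"az":-45},{"dx":0.27,"dy":-0.27,"dz":0,"az":-50},{"dx":0.3,"dy":-0.3,"dz":0,"az":-55}]'
python3 -c "
from h import *
go((.469,.070,.16),np.radians(4.9))"
```

```text
shift mm [ 470.7 -467.9   93.3] turn [ -0.   -0.  -79.5] now [ 0.1394 -0.5061  0.2533] f [ 0.7 -0.3 -0.2] op 0.0854 t 0.8validation failed for argument at $[0]...
```

```bash
python3 -m inch '[{"claw":0.085,"dx":0.05,"dy":-0.05,"dz":0,"ax":0,"ay":0,"az":-8},{"claw":0.085,"dx":0.08,"dy":-0.08,"dz":0,"ax":0,"ay":0,"az":-16},{"claw":0.085,"dx":0.12,"dy":-0.12,"dz":0,"ax":0,"ay":0,"az":-24},{"claw":0.085,"dx":0.16,"dy":-0.16,"dz":0,"ax":0,"ay":0,"az":-32},{"claw":0.085,"dx":0.2,"dy":-0.2,"dz":0,"ax":0,"ay":0,"az":-40},{"claw":0.085,"dx":0.24,"dy":-0.24,"dz":0,"ax":0,"ay":0,"az":-45},{"claw":0.085,"dx":0.27,"dy":-0.27,"dz":0,"ax":0,"ay":0,"az":-50},{"claw":0.085,"dx":0.3,"dy":-0.3,"dz":0,"ax":0,"ay":0,"az":-55}]'
python3 -c "
from h import *
go((.469,.070,.16),np.radians(4.9))"
```

```text
t: 1.6
eef_pos: [0.3371, -0.1573, 0.2536]
tool_rot: [2.565, 1.812, 0.001]
force: [1.2, -1.3, -0.7]
opening: 0.0853
shift mm [258.3  48.4  93.5] turn [  0.05   0.03 -24.41] now [ 0.3371 -0.1573  0.2536] f [ 1.2 -1.3 -0.7] op 0.0853 t 1.6
```

```bash
python3 - <<'E'
from h import *
for n in('scene','top'):
    im,d=robot.capture(n);cv2.imwrite(f'pics/{n}0.png',im);np.save(f'{n}0.npy',d)
E
sed -i "s/for n in('top','scene')/for n in('scene','top')/; s/z+.006/z/; s/^        j=1+/        if nn<2: continue\n        j=1+/; /histogram/d" m.py; python3 m.py
python3 -c "
import cv2
a=cv2.imread('pics/scene0.png');cv2.imwrite('pics/v3.png',cv2.resize(a[110:260,190:390],None,fx=4,fy=4,interpolation=cv2.INTER_CUBIC))"
```

```text
scene loose 1 [0.4599 0.0109] nan [nan nan] nan [nan nan] z med 0.012775736266466425
scene rear 1 [ 0.5676 -0.279 ] nan [nan nan] nan [nan nan] z med 0.07784948040539277
scene housing 88 [ 0.5839 -0.3249] 0.11463211778419619 ((0.5857642889022827, -0.36614978313446045), (0.0803898423910141, 0.1318969428539276), 7.986485004425049)
scene plate 111 [ 0.5485 -0.2014] 0.08591101023748784 ((0.5371533632278442, -0.22768229246139526), (0.1492258757352829, 0.1745700240135193), 6.546741962432861)
scene deck 259 [ 0.5388 -0.2228] 0.03856715896463745 ((0.53482586145401, -0.20528273284435272), (0.14825204014778137, 0.2155114710330963), 8.4092435836792)
top loose 202 [0.468  0.0705] 4.804102669585924 [0.4681 0.0688] 0.13430926100935403 [0.0082 0.0401] z med 0.028633604573778358
top rear 198 [ 0.5774 -0.2244] 5.618704360844154 [ 0.5775 -0.2254] 0.13480344431921465 [0.0076 0.0381] z med 0.09142343767703699
top housing 510 [ 0.543  -0.3395] 0.11777174293671214 ((0.5442516207695007, -0.3407832086086273), (0.14838457107543945, 0.06411541253328323), 5.076994895935059)
top plate 93 [ 0.5302 -0.1656] 0.08724558569207325 ((0.5242716670036316, -0.22335240244865417), (0.16245153546333313, 0.14471447467803955), 88.04156494140625)
top deck 858 [ 0.5225 -0.2394] 0.040899977013581335 ((0.5361027121543884, -0.2514229118824005), (0.15015809237957, 0.30470705032348633), 5.701724529266357)m.py:4: RuntimeWarning: Degrees of freedom <= 0 for slice
  m=P.mean(0);w,v=np.linalg.eigh(np.cov((P-m).T));a=v[:,1];a*=np.sign(a[1]);s=(P-m)@a
  c *= np.true_divide(1, fact)
  c *= np.true_divide(1, fact)
```

View pics/v3.png

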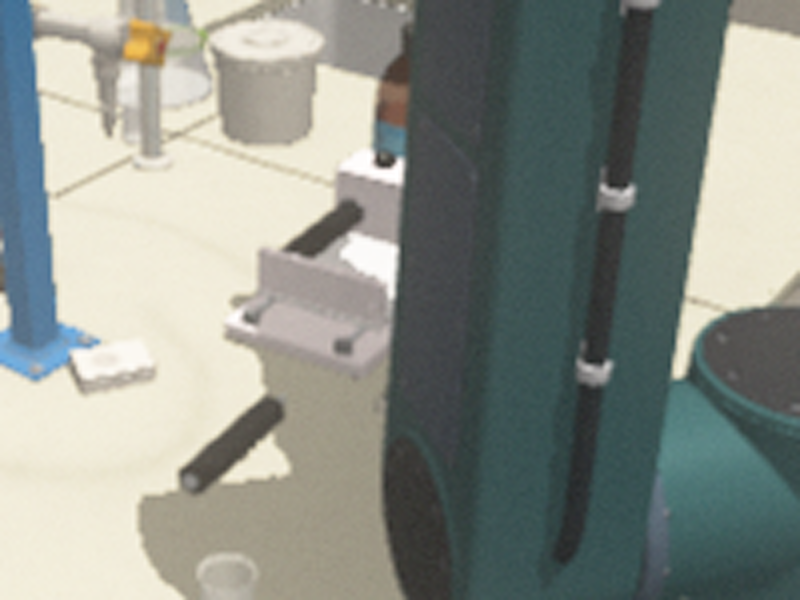

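```bash
python3 -m inch '[{"claw":0.085,"dx":0.04,"dy":0.008,"dz":0.01,"ax":0,"ay":0,"az":-6},{"claw":0.085,"dx":0.08,"dy":0.016,"dz":0.03,"ax":0,"ay":0,"az":-12},{"claw":0.085,"dx":0.12,"dy":0.024,"dz":0.05,"ax":0,"ay":0,"az":-18},{"claw":0.085,"dx":0.16,"dy":0.032,"dz":0.06,"ax":0,"ay":0,"az":-24},{"claw":0.085,"dx":0.2,"dy":0.04,"dz":0.08,"ax":0,"ay":0,"az":-24.5},{"claw":0.085,"dx":0.23,"dy":0.045,"dz":0.09,"ax":0,"ay":0,"az":-24.5},{"claw":0.085,"dx":0.258,"dy":0.047,"dz":0.1,"ax":0,"ay":0,"az":-24.5},{"claw":0.085,"dx":0.258,"dy":0.047,"dz":0.1,"ax":0,"ay":0,"az":-24.5}]'
python3 -c "
from h import *
go((.468,.0695,.025),np.radians(4.8))"
```

```text
t: 2.5
eef_pos: [0.4676, 0.076, 0.1525]
tool_rot: [-2.11, -2.326, -0.001]
force: [-0.5, -0.5, -0.6]
opening: 0.0853
shift mm [ -6.6  -0.2 127.5] turn [-0.03 -0.06  0.75] now [0.4676 0.076  0.1525] f [-0.5 -0.5 -0.6] op 0.0853 t 2.5
```

```bash
python3 -m inch '[{"claw":0.085,"dx":-0.0065,"dy":0,"dz":0.04,"ax":0,"ay":0,"az":0.75},{"claw":0.085,"dx":-0.0065,"dy":0,"dz":0.075,"ax":0,"ay":0,"az":0.75},{"claw":0.085,"dx":-0.0065,"dy":0,"dz":0.1,"ax":0,"ay":0,"az":0.75},{"claw":0.085,"dx":-0.0065,"dy":0,"dz":0.115,"ax":0,"ay":0,"az":0.75},{"claw":0.085,"dx":-0.0065,"dy":0,"dz":0.123,"ax":0,"ay":0,"az":0.75},{"claw":0.085,"dx":-0.0065,"dy":0,"dz":0.127,"ax":0,"ay":0,"az":0.75},{"claw":0.085,"dx":-0.0065,"dy":0,"dz":0.127,"ax":0,"ay":0,"az":0.75},{"claw":0.085,"dx":-0.0065,"dy":0,"dz":0.127,"ax":0,"ay":0,"az":0.75}]'
python3 -c "
from h import *
go((.468,.0695,.025),np.radians(4.8))"
```

```text
t: 3.3
eef_pos: [0.4686, 0.0695, 0.0262]
tool_rot: [-2.126, -2.312, -0.002]
force: [0.5, 0.0, 0.0]
opening: 0.0853
shift mm [ 0.1 -0.6  1.2] turn [ 0.03 -0.05 -0.01] now [0.4686 0.0695 0.0262] f [0.5 0.  0. ] op 0.0853 t 3.3
```

```bash
python3 -m inch '[{"claw":0.05,"dx":0,"dy":0,"dz":0.0005,"ax":0,"ay":0,"az":0},{"claw":0.04,"dx":0,"dy":0,"dz":0.0005,"ax":0,"ay":0,"az":0},{"claw":0.03,"dx":0,"dy":0,"dz":0.0005,"ax":0,"ay":0,"az":0},{"claw":0.02,"dx":0,"dy":0,"dz":0.0005,"ax":0,"ay":0,"az":0},{"claw":0.02,"dx":0,"dy":0,"dz":0.0005,"ax":0,"ay":0,"az":0},{"claw":0.02,"dx":0,"dy":0,"dz":0.0005,"ax":0,"ay":0,"az":0},{"claw":0.02,"dx":0,"dy":0,"dz":0.0005,"ax":0,"ay":0,"az":0},{"claw":0.02,"dx":0,"dy":0,"dz":0.0005,"ax":0,"ay":0,"az":0}]'
python3 -c "
from h import *
go((.468,.0695,.025),np.radians(4.8))"
```

```text
t: 4.1
eef_pos: [0.4679, 0.0694, 0.0262]
tool_rot: [-2.126, -2.312, -0.0]
force: [-8.5, -0.6, 17.3]
opening: 0.0282
shift mm [0.  0.1 1.2] turn [-0.02 -0.04  0.  ] now [0.4679 0.0694 0.0262] f [-8.5 -0.6 17.3] op 0.0282 t 4.1
```

```bash
python3 -m inch '[{"claw":0.02,"dx":0,"dy":0,"dz":-0.01,"ax":0,"ay":0,"az":0},{"claw":0.02,"dx":0,"dy":0,"dz":-0.03,"ax":0,"ay":0,"az":0},{"claw":0.02,"dx":0,"dy":0,"dz":-0.06,"ax":0,"ay":0,"az":0},{"claw":0.02,"dx":0,"dy":0,"dz":-0.09,"ax":0,"ay":0,"az":0},{"claw":0.02,"dx":0,"dy":0,"dz":-0.12,"ax":0,"ay":0,"az":0},{"claw":0.02,"dx":0,"dy":0,"dz":-0.135,"ax":0,"ay":0,"az":0},{"claw":0.02,"dx":0,"dy":0,"dz":-0.145,"ax":0,"ay":0,"az":0},{"claw":0.02,"dx":0,"dy":0,"dz":-0.145,"ax":0,"ay":0,"az":0}]'
python3 - <<'E'
from h import *
go((.4908,-.2114,.17),np.radians(5.5))
im,d=robot.capture('scene');cv2.imwrite('pics/scene2.png',im);np.save('scene2.npy',d)
cv2.imwrite('pics/v4.png',cv2.resize(im[90:240,150:350],None,fx=4,fy=4,interpolation=cv2.INTER_CUBIC))
E
```

```text
t: 4.9
eef_pos: [0.4683, 0.0694, 0.1721]
tool_rot: [2.126, 2.312, 0.002]
force: [0.3, -0.3, -2.4]
opening: 0.028
shift mm [-281.7   -1.1    2. ] turn [ 0.07 -0.03 -0.7 ] now [0.4683 0.0694 0.1721] f [ 0.3 -0.3 -2.4] op 0.028 t 4.9
```

View pics/v4.png

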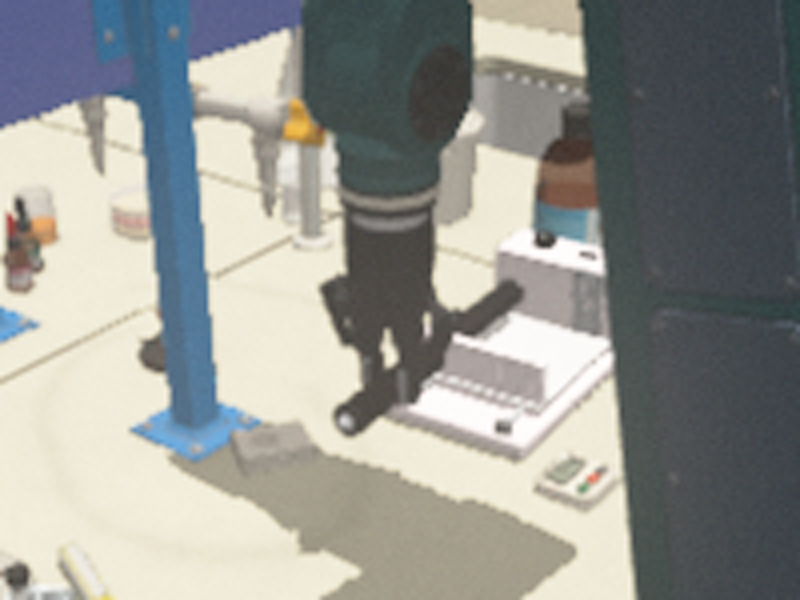

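v4 shows the roller held level (stub end at crop (345,418)). Behind it are the machine's plate at (500,370) and the groove in the housing at about (585,300).

```bash
python3 -m inch '[{"claw":0.02,"dx":-0.02,"dy":0,"dz":0,"ax":0,"ay":0,"az":0},{"claw":0.02,"dx":-0.06,"dy":0,"dz":0,"ax":0,"ay":0,"az":-0.7},{"claw":0.02,"dx":-0.105,"dy":0,"dz":0,"ax":0,"ay":0,"az":-0.7},{"claw":0.02,"dx":-0.15,"dy":-0.001,"dz":0,"ax":0,"ay":0,"az":-0.7},{"claw":0.02,"dx":-0.195,"dy":-0.001,"dz":0,"ax":0,"ay":0,"az":-0.7},{"claw":0.02,"dx":-0.235,"dy":-0.001,"dz":0.002,"ax":0,"ay":0,"az":-0.7},{"claw":0.02,"dx":-0.262,"dy":-0.001,"dz":0.002,"ax":0,"ay":0,"az":-0.7},{"claw":0.02,"dx":-0.275,"dy":-0.001,"dz":0.002,"ax":0,"ay":0,"az":-0.7}]'
python3 - <<'E'
from h import *
go((.4908,-.2114,.12),np.radians(5.5))
for n in('scene','top'):
    im,d=robot.capture(n);cv2.imwrite(f'pics/{n}3.png',im);np.save(f'{n}3.npy',d)
a=cv2.imread('pics/scene3.png')[110:210,220:353];b=cv2.imread('pics/top3.png')[150:220,270:370]
f=lambda x:cv2.resize(x,(600,int(600*x.shape[0]/x.shape[1])),interpolation=cv2.INTER_CUBIC)
a,b=f(a),f(b);cv2.imwrite('pics/v5.png',np.vstack([a,b])[:, :]);print(np.vstack([a,b]).shape)
cv2.imwrite('pics/v5.png',cv2.resize(np.vstack([a,b]),None,fx=.68,fy=.68))
E
```

```text
t: 5.75
eef_pos: [0.4895, -0.2067, 0.1675]
tool_rot: [-2.113, -2.322, 0.0]
force: [-0.3, 0.7, -2.8]
opening: 0.0282
shift mm [-4.9  0.9 47.5] turn [-0.1  -0.1  -0.11] now [ 0.4895 -0.2067  0.1675] f [-0.3  0.7 -2.8] op 0.0282 t 5.75
(871, 600, 3)
```

View pics/v5.png

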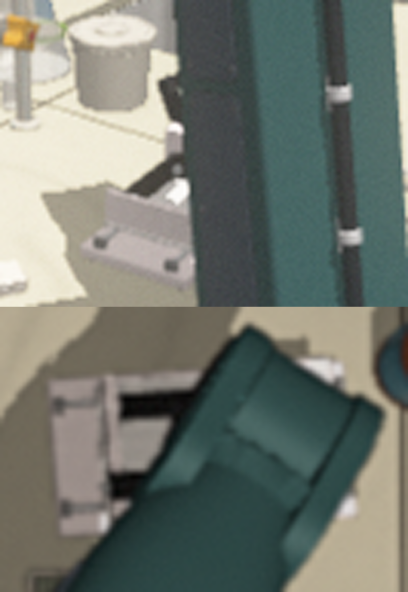

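v5: the arm hides the housing in both views. The top view still shows the stub halves of both rollers, the held one at (127,485) and the rear one at (150,400). I use those to check the lateral offset.

Run:
```python
from h import *
np.set_printoptions(precision=4,suppress=True)
ps=np.radians(5.5);X=np.array([np.cos(ps),np.sin(ps)]);Y=np.array([-np.sin(ps),np.cos(ps)])
O=np.array([.4929,-.2333]);n='top'
v,u=np.mgrid[:384,:512];uv=np.stack([u.ravel(),v.ravel()],1)
for f,z,xc in((0,.078,42.5+42.5),(3,.078,85),(3,.156,0)):
    g=cv2.imread(f'pics/top{f}.png').max(2).ravel().astype(float)
    Q=(plane(n,uv,z)[:,:2]-O)*1000;x=Q@X;y=Q@Y
    for lo,hi in((35,45),(45,55),(55,63),(63,75),(75,90)):
        k=(abs(x-xc)<26)&(y>lo)&(y<hi)&(g<75)
        print(f,z,(lo,hi),k.sum(),x[k].mean() if k.any() else 0, np.ptp(x[k]) if k.any() else 0)
s=robot.observe();print((s['eef_pos'][:2]-O)*1000@X,(s['eef_pos'][:2]-O)*1000@Y)
```

```text
0 0.078 (35, 45) 12 85.55436601110581 21.223939950325473
0 0.078 (45, 55) 17 86.89966586331485 21.52426764489924
0 0.078 (55, 63) 13 85.17676081663348 25.704999854074273
0 0.078 (63, 75) 5 80.20602936510363 21.21751114259783
0 0.078 (75, 90) 0 0 0
3 0.078 (35, 45) 12 85.55436601110581 21.223939950325473
3 0.078 (45, 55) 17 86.89966586331485 21.52426764489924
3 0.078 (55, 63) 13 85.17676081663348 25.704999854074273
3 0.078 (63, 75) 5 80.20602936510363 21.21751114259783
3 0.078 (75, 90) 0 0 0
3 0.156 (35, 45) 24 -4.707823933549906 51.76909817243249
3 0.156 (45, 55) 29 -1.5983829635252216 47.53929268138095
3 0.156 (55, 63) 20 -6.487681908022653 35.98587321219145
3 0.156 (63, 75) 31 -5.705204375187135 36.26992495149405
3 0.156 (75, 90) 24 -2.064644643410127 35.707905127833584
-0.6000791813359849 27.819640384815283
```

```bash
python3 -m inch '[{"claw":0.02,"dx":-0.001,"dy":0.0006,"dz":0.01,"ax":0,"ay":0,"az":-0.1},{"claw":0.02,"dx":-0.002,"dy":0.0006,"dz":0.022,"ax":0,"ay":0,"az":-0.1},{"claw":0.02,"dx":-0.003,"dy":0.0006,"dz":0.032,"ax":0,"ay":0,"az":-0.1},{"claw":0.02,"dx":-0.003,"dy":0.0006,"dz":0.04,"ax":0,"ay":0,"az":-0.1},{"claw":0.02,"dx":-0.003,"dy":0.0006,"dz":0.045,"ax":0,"ay":0,"az":-0.1},{"claw":0.02,"dx":-0.003,"dy":0.0006,"dz":0.0475,"ax":0,"ay":0,"az":-0.1},{"claw":0.02,"dx":-0.003,"dy":0.0006,"dz":0.0475,"ax":0,"ay":0,"az":-0.1},{"claw":0.02,"dx":-0.003,"dy":0.0006,"dz":0.0475,"ax":0,"ay":0,"az":-0.1}]'
cat >> h.py <<'E'
ps=np.radians(5.5);X=np.array([np.cos(ps),np.sin(ps),0]);Y=np.array([-np.sin(ps),np.cos(ps),0]);O=np.array([.4929,-.2333,0])
def st():
    s=robot.observe();p=(s['eef_pos']-O)*1000;f=s['force'];m=s['moment']
    T=R.from_rotvec(s['tool_rot']).as_matrix()
    print('mach x %.2f y %.2f z %.2f'%(p@X,p@Y,p[2]),'F %.1f %.1f %.1f'%(f@X,f@Y,f[2]),'M %.2f %.2f %.2f'%(m@X,m@Y,m[2]),'yaw %.2f tilt'%np.degrees(np.arctan2(T[1,1],T[0,1])),np.round(np.degrees([T[2,0],T[2,1]]),2),'op %.4f'%s['opening'],'t',s['t'])
E
python3 -c "
from h import *
st()"
```

```text
t: 6.65
eef_pos: [0.4906, -0.2086, 0.1206]
tool_rot: [-2.111, -2.324, -0.0]
force: [0.3, -0.5, -3.1]
opening: 0.0283
mach x 0.11 y 24.82 z 120.63 F 0.3 -0.5 -3.1 M 0.04 0.01 0.05 yaw 5.51 tilt [ 0.08 -0.05] op 0.0283 t 6.65
```

```bash
python3 -m inch '[{"claw":0.02,"dx":-0.002,"dy":0,"dz":0.0005,"ax":0,"ay":0,"az":0},{"claw":0.02,"dx":-0.004,"dy":0,"dz":0.0005,"ax":0,"ay":0,"az":0},{"claw":0.02,"dx":-0.006,"dy":0,"dz":0.0005,"ax":0,"ay":0,"az":0},{"claw":0.02,"dx":-0.008,"dy":0,"dz":0.0005,"ax":0,"ay":0,"az":0},{"claw":0.02,"dx":-0.01,"dy":0,"dz":0.0005,"ax":0,"ay":0,"az":0},{"claw":0.02,"dx":-0.012,"dy":0,"dz":0.0005,"ax":0,"ay":0,"az":0},{"claw":0.02,"dx":-0.012,"dy":0,"dz":0.0005,"ax":0,"ay":0,"az":0},{"claw":0.02,"dx":-0.012,"dy":0,"dz":0.0005,"ax":0,"ay":0,"az":0}]'
python3 -c "
from h import *
st()"
```

```text
t: 7.45
eef_pos: [0.4917, -0.2205, 0.1201]
tool_rot: [-2.111, -2.324, -0.0]
force: [-0.4, 0.7, -1.9]
opening: 0.028
mach x 0.07 y 12.83 z 120.07 F -0.3 0.7 -1.9 M -0.02 0.03 -0.00 yaw 5.50 tilt [ 0.08 -0.06] op 0.0280 t 7.45
```

```bash
for i in 1; do python3 -m inch '[{"claw":0.02,"dx":-0.001,"dy":0,"dz":0,"ax":0,"ay":0,"az":0},{"claw":0.02,"dx":-0.002,"dy":0,"dz":0,"ax":0,"ay":0,"az":0},{"claw":0.02,"dx":-0.003,"dy":0,"dz":0,"ax":0,"ay":0,"az":0},{"claw":0.02,"dx":-0.003,"dy":0,"dz":0,"ax":0,"ay":0,"az":0},{"claw":0.02,"dx":-0.004,"dy":0,"dz":0,"ax":0,"ay":0,"az":0},{"claw":0.02,"dx":-0.004,"dy":0,"dz":0,"ax":0,"ay":0,"az":0},{"claw":0.02,"dx":-0.004,"dy":0,"dz":0,"ax":0,"ay":0,"az":0},{"claw":0.02,"dx":-0.004,"dy":0,"dz":0,"ax":0,"ay":0,"az":0}]'; python3 -c "
from h import *
st()"; done;  python3 -m inch '[{"claw":0.02,"dx":-0.001,"dy":0,"dz":0,"ax":0,"ay":0,"az":0},{"claw":0.02,"dx":-0.002,"dy":0,"dz":0,"ax":0,"ay":0,"az":0},{"claw":0.02,"dx":-0.003,"dy":0,"dz":0,"ax":0,"ay":0,"az":0},{"claw":0.02,"dx":-0.003,"dy":0,"dz":0,"ax":0,"ay":0,"az":0},{"claw":0.02,"dx":-0.004,"dy":0,"dz":0,"ax":0,"ay":0,"az":0},{"claw":0.02,"dx":-0.004,"dy":0,"dz":0,"ax":0,"ay":0,"az":0},{"claw":0.02,"dx":-0.004,"dy":0,"dz":0,"ax":0,"ay":0,"az":0},{"claw":0.02,"dx":-0.004,"dy":0,"dz":0,"ax":0,"ay":0,"az":0}]'; python3 -c "
from h import *
st()"
```

```text
t: 8.25
eef_pos: [0.4921, -0.2245, 0.1201]
tool_rot: [-2.111, -2.324, -0.0]
force: [0.4, -0.2, -2.8]
opening: 0.0276
mach x 0.08 y 8.82 z 120.08 F 0.4 -0.2 -2.8 M 0.01 0.00 -0.02 yaw 5.50 tilt [ 0.08 -0.06] op 0.0276 t 8.25
t: 9.05
eef_pos: [0.4924, -0.2282, 0.12]
tool_rot: [-2.111, -2.324, -0.001]
force: [0.5, 5.0, -2.0]
opening: 0.0281
mach x 0.02 y 5.08 z 119.97 F 1.0 4.9 -2.0 M 0.99 -0.08 0.01 yaw 5.51 tilt [ 0.11 -0.07] op 0.0281 t 9.05
```

```bash
python3 -m inch '[{"claw":0.02,"dx":0,"dy":0.0004,"dz":0,"ax":0,"ay":0,"az":0},{"claw":0.02,"dx":0,"dy":0.0008,"dz":0,"ax":0,"ay":0,"az":0},{"claw":0.02,"dx":0,"dy":0.0012,"dz":0,"ax":0,"ay":0,"az":0},{"claw":0.02,"dx":0,"dy":0.0015,"dz":0,"ax":0,"ay":0,"az":0},{"claw":0.02,"dx":0,"dy":0.0015,"dz":0,"ax":0,"ay":0,"az":0},{"claw":0.02,"dx":0,"dy":0.0015,"dz":0,"ax":0,"ay":0,"az":0},{"claw":0.02,"dx":0,"dy":0.0015,"dz":0,"ax":0,"ay":0,"az":0},{"claw":0.02,"dx":0,"dy":0.0015,"dz":0,"ax":0,"ay":0,"az":0}]' >/dev/null; python3 -c "
from h import *
st()"
```

```text
mach x 1.36 y 5.26 z 119.86 F -0.5 5.1 -3.0 M 1.00 0.12 -0.04 yaw 5.51 tilt [ 0.14 -0.09] op 0.0279 t 9.85
```

```bash
python3 -m inch '[{"claw":0.02,"dx":0,"dy":0.0003,"dz":0,"ax":0,"ay":0,"az":0},{"claw":0.02,"dx":0,"dy":0.0006,"dz":0,"ax":0,"ay":0,"az":0},{"claw":0.02,"dx":0,"dy":0.0009,"dz":0,"ax":0,"ay":0,"az":0},{"claw":0.02,"dx":0,"dy":0.0012,"dz":0,"ax":0,"ay":0,"az":0},{"claw":0.02,"dx":0,"dy":0.0012,"dz":0,"ax":0,"ay":0,"az":0},{"claw":0.02,"dx":0,"dy":0.0012,"dz":0,"ax":0,"ay":0,"az":0},{"claw":0.02,"dx":0,"dy":0.0012,"dz":0,"ax":0,"ay":0,"az":0},{"claw":0.02,"dx":0,"dy":0.0012,"dz":0,"ax":0,"ay":0,"az":0}]' >/dev/null; python3 -c "
from h import *
st()"
```

```text
mach x 2.17 y 5.40 z 119.71 F -3.5 4.0 -2.2 M 0.87 0.63 -0.28 yaw 5.49 tilt [ 0.15 -0.14] op 0.0279 t 10.65
```

```bash
python3 -m inch '[{"claw":0.02,"dx":0,"dy":-0.001,"dz":0,"ax":0,"ay":0,"az":0},{"claw":0.02,"dx":0,"dy":-0.002,"dz":0,"ax":0,"ay":0,"az":0},{"claw":0.02,"dx":0,"dy":-0.003,"dz":0,"ax":0,"ay":0,"az":0},{"claw":0.02,"dx":0,"dy":-0.0034,"dz":0,"ax":0,"ay":0,"az":0},{"claw":0.02,"dx":0,"dy":-0.0037,"dz":0,"ax":0,"ay":0,"az":0},{"claw":0.02,"dx":0,"dy":-0.004,"dz":0,"ax":0,"ay":0,"az":0},{"claw":0.02,"dx":0,"dy":-0.004,"dz":0,"ax":0,"ay":0,"az":0},{"claw":0.02,"dx":0,"dy":-0.004,"dz":0,"ax":0,"ay":0,"az":0}]' >/dev/null; python3 -c "
from h import *
st()"
```

```text
mach x -1.66 y 5.38 z 119.78 F 1.3 4.8 -2.6 M 1.00 -0.26 0.18 yaw 5.50 tilt [ 0.15 -0.12] op 0.0282 t 11.45
```

```bash
python3 -m inch '[{"claw":0.02,"dx":0,"dy":-0.0003,"dz":0,"ax":0,"ay":0,"az":0},{"claw":0.02,"dx":0,"dy":-0.0006,"dz":0,"ax":0,"ay":0,"az":0},{"claw":0.02,"dx":0,"dy":-0.0009,"dz":0,"ax":0,"ay":0,"az":0},{"claw":0.02,"dx":0,"dy":-0.001,"dz":0,"ax":0,"ay":0,"az":0},{"claw":0.02,"dx":0,"dy":-0.001,"dz":0,"ax":0,"ay":0,"az":0},{"claw":0.02,"dx":0,"dy":-0.001,"dz":0,"ax":0,"ay":0,"az":0},{"claw":0.02,"dx":0,"dy":-0.001,"dz":0,"ax":0,"ay":0,"az":0},{"claw":0.02,"dx":0,"dy":-0.001,"dz":0,"ax":0,"ay":0,"az":0}]' >/dev/null; python3 -c "
from h import *
st()"
```

```text
mach x -2.49 y 5.39 z 119.83 F 0.9 5.4 -3.4 M 1.00 -0.19 0.16 yaw 5.51 tilt [ 0.15 -0.09] op 0.0279 t 12.25
```

```bash
python3 -m inch '[{"claw":0.02,"dx":0,"dy":-0.0003,"dz":0,"ax":0,"ay":0,"az":0},{"claw":0.02,"dx":0,"dy":-0.0006,"dz":0,"ax":0,"ay":0,"az":0},{"claw":0.02,"dx":0,"dy":-0.0008,"dz":0,"ax":0,"ay":0,"az":0},{"claw":0.02,"dx":0,"dy":-0.0008,"dz":0,"ax":0,"ay":0,"az":0},{"claw":0.02,"dx":0,"dy":-0.0008,"dz":0,"ax":0,"ay":0,"az":0},{"claw":0.02,"dx":0,"dy":-0.0008,"dz":0,"ax":0,"ay":0,"az":0},{"claw":0.02,"dx":0,"dy":-0.0008,"dz":0,"ax":0,"ay":0,"az":0},{"claw":0.02,"dx":0,"dy":-0.0008,"dz":0,"ax":0,"ay":0,"az":0}]' >/dev/null; python3 -c "
from h import *
st()"
```

```text
mach x -3.21 y 5.35 z 119.88 F 1.2 5.7 -1.4 M 0.97 -0.23 0.12 yaw 5.52 tilt [ 0.15 -0.08] op 0.0278 t 13.05
```

```bash
python3 -m inch '[{"claw":0.02,"dx":0,"dy":-0.0003,"dz":0,"ax":0,"ay":0,"az":0},{"claw":0.02,"dx":0,"dy":-0.0006,"dz":0,"ax":0,"ay":0,"az":0},{"claw":0.02,"dx":0,"dy":-0.001,"dz":0,"ax":0,"ay":0,"az":0},{"claw":0.02,"dx":0,"dy":-0.001,"dz":0,"ax":0,"ay":0,"az":0},{"claw":0.02,"dx":0,"dy":-0.001,"dz":0,"ax":0,"ay":0,"az":0},{"claw":0.02,"dx":0,"dy":-0.001,"dz":0,"ax":0,"ay":0,"az":0},{"claw":0.02,"dx":0,"dy":-0.001,"dz":0,"ax":0,"ay":0,"az":0},{"claw":0.02,"dx":0,"dy":-0.001,"dz":0,"ax":0,"ay":0,"az":0}]' >/dev/null; python3 -c "
from h import *
st()"
```

```text
mach x -3.88 y 5.35 z 119.99 F 1.3 5.3 -3.0 M 1.01 -0.50 0.25 yaw 5.53 tilt [ 0.14 -0.04] op 0.0285 t 13.85
```

```bash
python3 -m inch '[{"claw":0.02,"dx":0,"dy":0.001,"dz":0,"ax":0,"ay":0,"az":0},{"claw":0.02,"dx":0,"dy":0.002,"dz":0,"ax":0,"ay":0,"az":0},{"claw":0.02,"dx":-0.001,"dy":0.003,"dz":0,"ax":0,"ay":0,"az":0},{"claw":0.02,"dx":-0.003,"dy":0.003,"dz":0,"ax":0,"ay":0,"az":0},{"claw":0.02,"dx":-0.005,"dy":0.003,"dz":0,"ax":0,"ay":0,"az":0},{"claw":0.02,"dx":-0.007,"dy":0.003,"dz":0,"ax":0,"ay":0,"az":0},{"claw":0.02,"dx":-0.008,"dy":0.003,"dz":0,"ax":0,"ay":0,"az":0},{"claw":0.02,"dx":-0.008,"dy":0.003,"dz":0,"ax":0,"ay":0,"az":0}]' >/dev/null; python3 -c "
from h import *
st()"
```

```text
mach x -1.01 y -1.87 z 119.68 F -0.3 10.1 -2.1 M 1.95 -0.12 0.08 yaw 5.56 tilt [ 0.25 -0.05] op 0.0281 t 14.65
```

```bash
python3 -m inch '[{"claw":0.02,"dx":-0.001,"dy":0.0001,"dz":0,"ax":0,"ay":-0.3,"az":0},{"claw":0.02,"dx":-0.002,"dy":0.0001,"dz":0,"ax":0,"ay":-0.3,"az":0},{"claw":0.02,"dx":-0.003,"dy":0.0001,"dz":0,"ax":0,"ay":-0.3,"az":0},{"claw":0.02,"dx":-0.004,"dy":0.0001,"dz":0,"ax":0,"ay":-0.3,"az":0},{"claw":0.02,"dx":-0.005,"dy":0.0001,"dz":0,"ax":0,"ay":-0.3,"az":0},{"claw":0.02,"dx":-0.006,"dy":0.0001,"dz":0,"ax":0,"ay":-0.3,"az":0},{"claw":0.02,"dx":-0.006,"dy":0.0001,"dz":0,"ax":0,"ay":-0.3,"az":0},{"claw":0.02,"dx":-0.006,"dy":0.0001,"dz":0,"ax":0,"ay":-0.3,"az":0}]' >/dev/null; python3 -c "
from h import *
st()"
```

```text
mach x -1.09 y -6.45 z 119.26 F 1.1 13.9 -1.6 M 2.68 -0.26 0.07 yaw 5.60 tilt [ 0.13 -0.07] op 0.0278 t 15.45
```

```bash
python3 -m inch '[{"claw":0.02,"dx":-0.001,"dy":0.0002,"dz":0,"ax":0,"ay":-0.2,"az":-0.1},{"claw":0.02,"dx":-0.0015,"dy":0.0002,"dz":0,"ax":0,"ay":-0.25,"az":-0.1},{"claw":0.02,"dx":-0.002,"dy":0.0002,"dz":0,"ax":0,"ay":-0.25,"az":-0.1},{"claw":0.02,"dx":-0.0025,"dy":0.0002,"dz":0,"ax":0,"ay":-0.25,"az":-0.1},{"claw":0.02,"dx":-0.003,"dy":0.0002,"dz":0,"ax":0,"ay":-0.25,"az":-0.1},{"claw":0.02,"dx":-0.0033,"dy":0.0002,"dz":0,"ax":0,"ay":-0.25,"az":-0.1},{"claw":0.02,"dx":-0.0033,"dy":0.0002,"dz":0,"ax":0,"ay":-0.25,"az":-0.1},{"claw":0.02,"dx":-0.0033,"dy":0.0002,"dz":0,"ax":0,"ay":-0.25,"az":-0.1}]' >/dev/null; python3 -c "
from h import *
st()"
```

```text
mach x -1.25 y -8.10 z 118.83 F -0.5 16.3 -1.1 M 2.82 -0.09 0.05 yaw 5.75 tilt [ 0.07 -0.11] op 0.0280 t 16.25
```

```bash
python3 -m inch '[{"claw":0.02,"dx":-0.0017,"dy":0.0003,"dz":0.001,"ax":0,"ay":-0.25,"az":0.2},{"claw":0.02,"dx":-0.0017,"dy":0.0003,"dz":0.003,"ax":0,"ay":-0.25,"az":0.2},{"claw":0.02,"dx":-0.0017,"dy":0.0003,"dz":0.005,"ax":0,"ay":-0.25,"az":0.2},{"claw":0.02,"dx":-0.0017,"dy":0.0003,"dz":0.007,"ax":0,"ay":-0.25,"az":0.2},{"claw":0.02,"dx":-0.0017,"dy":0.0003,"dz":0.009,"ax":0,"ay":-0.25,"az":0.2},{"claw":0.02,"dx":-0.0017,"dy":0.0003,"dz":0.01,"ax":0,"ay":-0.25,"az":0.2},{"claw":0.02,"dx":-0.0017,"dy":0.0003,"dz":0.01,"ax":0,"ay":-0.25,"az":0.2},{"claw":0.02,"dx":-0.0017,"dy":0.0003,"dz":0.01,"ax":0,"ay":-0.25,"az":0.2}]' >/dev/null; python3 -c "
from h import *
st()"
```

```text
mach x -1.11 y -8.33 z 108.70 F 0.3 15.3 1.8 M 2.64 -0.11 0.01 yaw 5.60 tilt [-0.02 -0.11] op 0.0281 t 17.05
```

```bash
python3 -m inch '[{"claw":0.02,"dx":-0.0017,"dy":0.0003,"dz":0.001,"ax":0,"ay":-0.2,"az":0.2},{"claw":0.02,"dx":-0.0017,"dy":0.0003,"dz":0.002,"ax":0,"ay":-0.2,"az":0.2},{"claw":0.02,"dx":-0.0017,"dy":0.0003,"dz":0.003,"ax":0,"ay":-0.2,"az":0.2},{"claw":0.02,"dx":-0.0017,"dy":0.0003,"dz":0.004,"ax":0,"ay":-0.2,"az":0.2},{"claw":0.02,"dx":-0.0017,"dy":0.0003,"dz":0.005,"ax":0,"ay":-0.2,"az":0.2},{"claw":0.02,"dx":-0.0017,"dy":0.0003,"dz":0.006,"ax":0,"ay":-0.2,"az":0.2},{"claw":0.02,"dx":-0.0017,"dy":0.0003,"dz":0.006,"ax":0,"ay":-0.2,"az":0.2},{"claw":0.02,"dx":-0.0017,"dy":0.0003,"dz":0.006,"ax":0,"ay":-0.2,"az":0.2}]' >/dev/null
python3 - <<'E'
from h import *
st()
im,d=robot.capture('scene');cv2.imwrite('pics/scene6.png',im);np.save('scene6.npy',d)
im2,d=robot.capture('top');cv2.imwrite('pics/top6.png',im2);np.save('top6.npy',d)
cv2.imwrite('pics/v6.png',np.hstack([cv2.resize(im[140:200,210:285],(400,320),interpolation=cv2.INTER_CUBIC),cv2.resize(im2[155:215,275:350],(400,320),interpolation=cv2.INTER_CUBIC)]))
E
```

```text
mach x -0.99 y -8.51 z 102.54 F -0.0 16.0 1.8 M 2.67 -0.03 0.05 yaw 5.45 tilt [-0.05 -0.12] op 0.0281 t 17.85
```

View pics/v6.png

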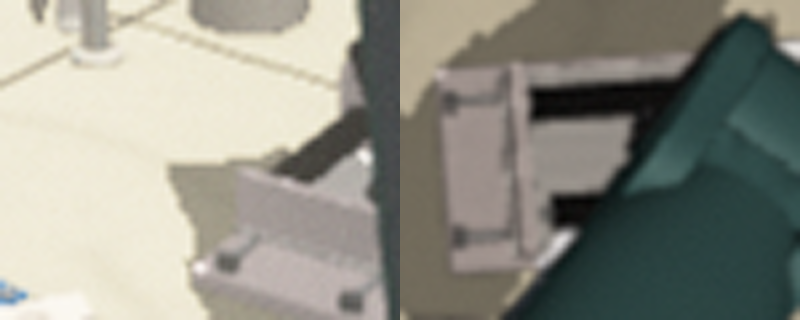

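v6 (top view at right): the black end of the held roller at (570,208) is inside the plate, stub at about (545,212), parallel to the rear roller. No force peak has shown, so the stub clears the plate.

```bash
python3 -m inch '[{"claw":0.02,"dx":-0.0015,"dy":0.0003,"dz":0.001,"ax":0,"ay":-0.15,"az":0.1},{"claw":0.02,"dx":-0.0015,"dy":0.0003,"dz":0.002,"ax":0,"ay":-0.15,"az":0.1},{"claw":0.02,"dx":-0.0015,"dy":0.0003,"dz":0.0035,"ax":0,"ay":-0.15,"az":0.1},{"claw":0.02,"dx":-0.0015,"dy":0.0003,"dz":0.005,"ax":0,"ay":-0.15,"az":0.1},{"claw":0.02,"dx":-0.0015,"dy":0.0003,"dz":0.0065,"ax":0,"ay":-0.15,"az":0.1},{"claw":0.02,"dx":-0.0015,"dy":0.0003,"dz":0.008,"ax":0,"ay":-0.15,"az":0.1},{"claw":0.02,"dx":-0.0015,"dy":0.0003,"dz":0.008,"ax":0,"ay":-0.15,"az":0.1},{"claw":0.02,"dx":-0.0015,"dy":0.0003,"dz":0.008,"ax":0,"ay":-0.15,"az":0.1}]' >/dev/null; python3 -c "
from h import *
st()"
```

```text
mach x -0.93 y -8.47 z 94.34 F 1.2 15.2 1.5 M 2.71 -0.12 0.06 yaw 5.40 tilt [-0.03 -0.13] op 0.0278 t 18.75
```

```bash
python3 -m inch '[{"claw":0.02,"dx":-0.0015,"dy":0.0003,"dz":0.0005,"ax":0,"ay":-0.15,"az":0},{"claw":0.02,"dx":-0.0015,"dy":0.0003,"dz":0.001,"ax":0,"ay":-0.15,"az":0},{"claw":0.02,"dx":-0.0015,"dy":0.0003,"dz":0.002,"ax":0,"ay":-0.15,"az":0},{"claw":0.02,"dx":-0.0015,"dy":0.0003,"dz":0.003,"ax":0,"ay":-0.15,"az":0},{"claw":0.02,"dx":-0.0015,"dy":0.0003,"dz":0.004,"ax":0,"ay":-0.15,"az":0},{"claw":0.02,"dx":-0.0015,"dy":0.0003,"dz":0.0045,"ax":0,"ay":-0.15,"az":0},{"claw":0.02,"dx":-0.0015,"dy":0.0003,"dz":0.0045,"ax":0,"ay":-0.15,"az":0},{"claw":0.02,"dx":-0.0015,"dy":0.0003,"dz":0.0045,"ax":0,"ay":-0.15,"az":0}]' >/dev/null; python3 -c "
from h import *
st()"
```

```text
mach x -1.01 y -8.59 z 89.43 F -0.4 13.2 -1.4 M 2.49 -0.00 -0.05 yaw 5.44 tilt [-0.02 -0.17] op 0.0281 t 19.55
```

```bash
python3 -m inch '[{"claw":0.02,"dx":-0.001,"dy":0.0002,"dz":0.0001,"ax":0,"ay":-0.1,"az":0},{"claw":0.02,"dx":-0.0005,"dy":0.0002,"dz":0.0001,"ax":0,"ay":-0.1,"az":0},{"claw":0.02,"dx":0,"dy":0.0002,"dz":0.0001,"ax":0,"ay":-0.1,"az":0},{"claw":0.02,"dx":0.0005,"dy":0.0002,"dz":0.0001,"ax":0,"ay":-0.1,"az":0},{"claw":0.02,"dx":0.001,"dy":0.0002,"dz":0.0001,"ax":0,"ay":-0.1,"az":0},{"claw":0.02,"dx":0.0015,"dy":0.0002,"dz":0.0001,"ax":0,"ay":-0.1,"az":0},{"claw":0.02,"dx":0.002,"dy":0.0002,"dz":0.0001,"ax":0,"ay":-0.1,"az":0},{"claw":0.02,"dx":0.002,"dy":0.0002,"dz":0.0001,"ax":0,"ay":-0.1,"az":0}]' >/dev/null; python3 -c "
from h import *
st()"
```

```text
mach x -1.01 y -5.66 z 89.14 F -0.7 10.8 -0.8 M 1.93 0.01 -0.02 yaw 5.47 tilt [-0.02 -0.19] op 0.0281 t 20.35
```

```bash
python3 -m inch '[{"claw":0.02,"dx":-0.0005,"dy":0.0001,"dz":0,"ax":0,"ay":-0.1,"az":0},{"claw":0.02,"dx":0,"dy":0.0001,"dz":0,"ax":0,"ay":-0.1,"az":0},{"claw":0.02,"dx":0.0003,"dy":0.0001,"dz":0,"ax":0,"ay":-0.1,"az":0},{"claw":0.02,"dx":0.0006,"dy":0.0001,"dz":0,"ax":0,"ay":-0.1,"az":0},{"claw":0.02,"dx":0.0009,"dy":0.0001,"dz":0,"ax":0,"ay":-0.1,"az":0},{"claw":0.02,"dx":0.0012,"dy":0.0001,"dz":0,"ax":0,"ay":-0.1,"az":0},{"claw":0.02,"dx":0.0015,"dy":0.0001,"dz":0,"ax":0,"ay":-0.1,"az":0},{"claw":0.02,"dx":0.0015,"dy":0.0001,"dz":0,"ax":0,"ay":-0.1,"az":0}]' >/dev/null; python3 -c "
from h import *
st()"
```

```text
mach x -0.95 y -3.64 z 89.06 F -0.0 8.5 -0.7 M 1.52 0.01 -0.06 yaw 5.49 tilt [-0.06 -0.2 ] op 0.0278 t 21.15
```

```bash
python3 -m inch '[{"claw":0.02,"dx":-0.0005,"dy":0.0001,"dz":0,"ax":0,"ay":0,"az":0},{"claw":0.02,"dx":0,"dy":0.0001,"dz":0,"ax":0,"ay":0,"az":0},{"claw":0.02,"dx":0.0004,"dy":0.0001,"dz":0,"ax":0,"ay":0,"az":0},{"claw":0.02,"dx":0.0008,"dy":0.0001,"dz":0,"ax":0,"ay":0,"az":0},{"claw":0.02,"dx":0.0012,"dy":0.0001,"dz":0,"ax":0,"ay":0,"az":0},{"claw":0.02,"dx":0.0015,"dy":0.0001,"dz":0,"ax":0,"ay":0,"az":0},{"claw":0.02,"dx":0.0018,"dy":0.0001,"dz":0,"ax":0,"ay":0,"az":0},{"claw":0.02,"dx":0.0018,"dy":0.0001,"dz":0,"ax":0,"ay":0,"az":0}]' >/dev/null; python3 -c "
from h import *
st()"
```

```text
mach x -0.84 y -1.60 z 89.09 F -0.4 5.9 -0.8 M 1.20 0.04 -0.10 yaw 5.48 tilt [-0.04 -0.2 ] op 0.0279 t 21.95
```

```bash
python3 -m inch '[{"claw":0.02,"dx":-0.0002,"dy":0,"dz":0,"ax":0,"ay":0,"az":0},{"claw":0.02,"dx":0,"dy":0,"dz":0,"ax":0,"ay":0,"az":0},{"claw":0.02,"dx":0.0003,"dy":0,"dz":0,"ax":0,"ay":0,"az":0},{"claw":0.02,"dx":0.0006,"dy":0,"dz":0,"ax":0,"ay":0,"az":0},{"claw":0.02,"dx":0.0009,"dy":0,"dz":0,"ax":0,"ay":0,"az":0},{"claw":0.02,"dx":0.0012,"dy":0,"dz":0,"ax":0,"ay":0,"az":0},{"claw":0.02,"dx":0.0014,"dy":0,"dz":0,"ax":0,"ay":0,"az":0},{"claw":0.02,"dx":0.0014,"dy":0,"dz":0,"ax":0,"ay":0,"az":0}]' >/dev/null; python3 -c "
from h import *
st()"
```

```text
mach x -0.83 y -0.09 z 89.13 F -0.3 6.6 -0.2 M 1.02 0.07 -0.09 yaw 5.48 tilt [-0.03 -0.2 ] op 0.0280 t 22.75
```

```bash
python3 -m inch '[{"claw":0.02,"dx":0.0001,"dy":0,"dz":0,"ax":0,"ay":0,"az":0},{"claw":0.02,"dx":0.0002,"dy":0,"dz":0,"ax":0,"ay":0,"az":0},{"claw":0.02,"dx":0.0004,"dy":0,"dz":0,"ax":0,"ay":0,"az":0},{"claw":0.02,"dx":0.0006,"dy":0,"dz":0,"ax":0,"ay":0,"az":0},{"claw":0.02,"dx":0.0008,"dy":0,"dz":0,"ax":0,"ay":0,"az":0},{"claw":0.02,"dx":0.0009,"dy":0,"dz":0,"ax":0,"ay":0,"az":0},{"claw":0.02,"dx":0.0009,"dy":0,"dz":0,"ax":0,"ay":0,"az":0},{"claw":0.02,"dx":0.0009,"dy":0,"dz":0,"ax":0,"ay":0,"az":0}]' >/dev/null; python3 -c "
from h import *
st()"
```

```text
mach x -0.79 y 0.67 z 89.17 F -1.1 3.3 -1.4 M 0.65 0.11 -0.08 yaw 5.48 tilt [-0.04 -0.2 ] op 0.0283 t 23.55
```

```bash
python3 -m inch '[{"claw":0.02,"dx":0.0001,"dy":0,"dz":0,"ax":0,"ay":0,"az":0},{"claw":0.02,"dx":0.0002,"dy":0,"dz":0,"ax":0,"ay":0,"az":0},{"claw":0.02,"dx":0.0003,"dy":0,"dz":0,"ax":0,"ay":0,"az":0},{"claw":0.02,"dx":0.0004,"dy":0,"dz":0,"ax":0,"ay":0,"az":0},{"claw":0.02,"dx":0.0005,"dy":0,"dz":0,"ax":0,"ay":0,"az":0},{"claw":0.02,"dx":0.0006,"dy":0,"dz":0,"ax":0,"ay":0,"az":0},{"claw":0.02,"dx":0.0006,"dy":0,"dz":0,"ax":0,"ay":0,"az":0},{"claw":0.02,"dx":0.0006,"dy":0,"dz":0,"ax":0,"ay":0,"az":0}]' >/dev/null; python3 -c "
from h import *
st()"
```

```text
mach x -0.76 y 0.85 z 89.19 F -3.1 -5.6 -4.0 M -1.00 0.44 0.01 yaw 5.46 tilt [-0.09 -0.2 ] op 0.0282 t 24.35
```

```bash
python3 -m inch '[{"claw":0.02,"dx":-0.0002,"dy":0,"dz":0,"ax":0,"ay":0,"az":0},{"claw":0.02,"dx":-0.0002,"dy":0,"dz":0,"ax":0,"ay":0,"az":0},{"claw":0.03,"dx":-0.0002,"dy":0,"dz":0,"ax":0,"ay":0,"az":0},{"claw":0.033,"dx":-0.0002,"dy":0,"dz":0,"ax":0,"ay":0,"az":0},{"claw":0.037,"dx":-0.0002,"dy":0,"dz":0,"ax":0,"ay":0,"az":0},{"claw":0.045,"dx":-0.0002,"dy":0,"dz":0,"ax":0,"ay":0,"az":0},{"claw":0.055,"dx":-0.0002,"dy":0,"dz":0,"ax":0,"ay":0,"az":0},{"claw":0.055,"dx":-0.0002,"dy":0,"dz":0,"ax":0,"ay":0,"az":0}]' ; python3 -c "
from h import *
st()"
```

```text
t: 25.15
eef_pos: [0.4921, -0.2327, 0.0893]
tool_rot: [-2.112, -2.324, 0.006]
force: [-0.3, 0.2, -0.2]
opening: 0.0553
mach x -0.72 y 0.63 z 89.29 F -0.3 0.3 -0.2 M -0.01 0.02 0.02 yaw 5.46 tilt [-0.09 -0.19] op 0.0553 t 25.15
```

Released cleanly, with no residual force. Next I rise straight up and move toward +y and the robot, so the cameras can see.

```bash
python3 -m inch '[{"claw":0.055,"dx":0,"dy":0,"dz":-0.01,"ax":0,"ay":0,"az":0},{"claw":0.055,"dx":0,"dy":0,"dz":-0.03,"ax":0,"ay":0,"az":0},{"claw":0.055,"dx":0,"dy":0,"dz":-0.06,"ax":0,"ay":0,"az":0},{"claw":0.055,"dx":0,"dy":0,"dz":-0.1,"ax":0,"ay":0,"az":0},{"claw":0.055,"dx":0,"dy":0,"dz":-0.13,"ax":0,"ay":0,"az":0},{"claw":0.055,"dx":0,"dy":0,"dz":-0.15,"ax":0,"ay":0,"az":0},{"claw":0.055,"dx":0,"dy":0,"dz":-0.16,"ax":0,"ay":0,"az":0},{"claw":0.055,"dx":0,"dy":0,"dz":-0.16,"ax":0,"ay":0,"az":0}]'; python3 -m inch '[{"claw":0.055,"dx":0.04,"dy":0,"dz":0,"ax":0,"ay":0,"az":0},{"claw":0.055,"dx":0.08,"dy":0,"dz":0,"ax":0,"ay":0,"az":0},{"claw":0.055,"dx":0.12,"dy":0,"dz":0,"ax":0,"ay":0,"az":0},{"claw":0.055,"dx":0.16,"dy":0,"dz":0,"ax":0,"ay":0,"az":0},{"claw":0.055,"dx":0.2,"dy":0,"dz":0,"ax":0,"ay":0,"az":0},{"claw":0.055,"dx":0.24,"dy":0,"dz":0,"ax":0,"ay":0,"az":0},{"claw":0.055,"dx":0.27,"dy":0,"dz":0,"ax":0,"ay":0,"az":0},{"claw":0.055,"dx":0.28,"dy":0,"dz":0,"ax":0,"ay":0,"az":0}]'
python3 - <<'E'
from h import *
ims=[]
for n in('scene','top'):
    im,d=robot.capture(n);cv2.imwrite(f'pics/{n}7.png',im);np.save(f'{n}7.npy',d)
    ims.append(im)
    for q,z in(('roller',.078),('pin_end',.078),('stub_end',.078)):
        for r in robot.place_of(q,n)[:1]:
            w=plane(n,r['pixel'],z)[0];print(n,q,round(r['score'],2),np.round([(w-O)@X*1000,(w-O)@Y*1000],1))
v,u=np.mgrid[:384,:512];uv=np.stack([u.ravel(),v.ravel()],1);P=back('top',uv,d.ravel());q=(P-O)*1000
k=(abs(q@X)<6)&(d.ravel()>0)
for lo in range(-70,70,20):
    j=k&(q@Y>lo)&(q@Y<lo+20);print(lo,j.sum(),np.round(np.median(q[j][:,2]),1))
a,b=ims;cv2.imwrite('pics/v7.png',np.hstack([cv2.resize(a[130:215,220:320],(400,340),interpolation=cv2.INTER_CUBIC),cv2.resize(b[150:218,275:355],(400,340),interpolation=cv2.INTER_CUBIC)]))
E
```

```text
t: 25.95
eef_pos: [0.493, -0.2326, 0.2504]
tool_rot: [2.112, 2.324, -0.005]
force: [-0.2, -0.1, -0.7]
opening: 0.0552
t: 26.75
eef_pos: [0.4653, 0.0484, 0.2486]
tool_rot: [-2.11, -2.327, 0.006]
force: [-0.8, -0.1, -0.8]
opening: 0.0556
scene roller 0.54 [-1.5 10. ]
scene pin_end 0.64 [  6.1 -60.6]
scene stub_end 0.67 [-1.6 85.1]
top roller 0.82 [ 9.2 16.5]
top pin_end 0.71 [ -6.7 -65.8]
top stub_end 0.51 [-4.7 60.9]
-70 12 93.5
-50 15 91.7
-30 13 91.7
-10 14 94.5
10 14 91.9
30 13 91.1
50 15 93.8
```

View pics/v7.png

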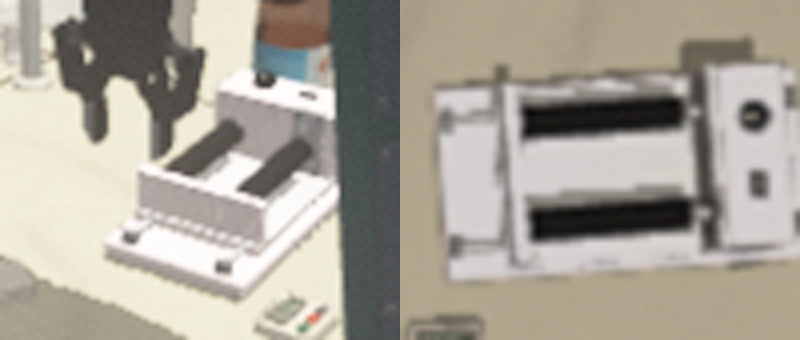

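v7: the front roller sits between plate and housing, parallel to the rear roller, with matching ends ((530–693) against (523–685) px in the top view). Its top is level at 91–94 mm (93 expected), and the gripper is clear.

```bash
python3 -c "
from h import *
robot.finish_job();st()"
```

```text
the job is handed in; nothing more can be done
the job is handed in; nothing more can be done
```

The front roller is back in the machine and released. I handed the job in at about t = 27 s of the 64 s allowed; the hand-in gives no verdict.

**How it went:** I gripped the roller at its middle. I found the groove floor and both groove walls by touch, and pressed the pin in about 15.5 mm, with at most 16.3 N measured. I lowered it level past the plate until the axial force dropped to about 13 N, which marked the pin entering its cup. Then I eased the spring off along its expected force curve until the hub stood on the low plate. At that last step the force on the tool was about −6 N along the axis, well under the 30 N limit. Then I let go and backed away.

**Last checks:**
- **Release:** no force was left on the tool after opening, and the gripper came away freely.
- **Level:** the roller's top measures 91–94 mm along its length; 93 mm is correct.
- **Fit:** the last top picture shows it parallel to the rear roller, with its ends matching.
- **Bench:** the timer is where it was in the pictures, and the arm touched nothing else on the bench that I could tell.

**What disagreed:** the trained networks' last points for the roller were up to about 17 mm off and did not agree with each other. I relied on the measured forces, the depth readings and the picture instead.

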